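Push the solder tray home in its slide rack

ROBOT

A 6-joint arm with a two-finger parallel gripper is mounted at the origin on a cart in front of the work surface, level with it; the furniture and walls round the work are solid. World frame = base frame: x ahead of the robot, y to its left, z up, the work surface at z = 0. Lengths are in mm, angles in rad, forces in N, time in s.
With the tool pointing down it reaches from about 400 to 925 mm from the base axis. Payload 3.4 kg.
Tool frame: the origin (TCP) lies at the very end of the fingers, on their centre line; the grasp point (between the pads) lies 19 mm behind it; z points along the fingers, y is the line along which they close (so a half turn about z gives the same grasp; the last joint's range is limited). The gripper opens to 85 mm and grips with 20 to 120 N. Pads are 22 mm wide; open, the fingers measure 114 mm over their backs; the gripper's body (76 mm by 85 mm) begins 54 mm behind the grasp point. The pads swing forward as they close: fully open they stand 13 mm farther back than shut.
Start: joints at [-1.381, 0.307, 1.506, -0, 1.328, -0.073], TCP at [149.907, -555.121, 231.305] pointing down, gripper open.
Joint ranges: [-3.12, 3.12], [-1.05, 2.28], [0.14, 2.33], [-1.42, 4.57], [0.1, 2.73], [-2.68, 2.68]. Speed limits (rad/s): [2.57, 2.57, 3.14, 3.14, 3.14, 3.14].

INTERFACE

Orientations are given as a rotation vector (axis times angle).
In Python, from station import ctrl gives the robot as it stands. The module is installed in compiled form; this text tells all that it offers.
- The arm moves only by the shell command python3 -m pendant 'ROWS'. ROWS is JSON, a list of rows, each an object of numbers: "wx", "wy", "wz": the turn, a rotation vector about the tool's x, y, z in rad; "dx", "dy", "dz": the shift along the tool's x, y, z in m; "gripper": the closure, from 0 (fully open) to 1 (shut). In form: [{"wx": .., "wy": .., "wz": .., "dx": .., "dy": .., "dz": .., "gripper": ..}, ...]. A call has 1 to 10 rows; each row shifts and turns the commanded pose from where the row before left it, along the tool's axes as they then stand; what a row does not reach is not made up. A row lasts 1/8 s, in which the tool goes at most 62.5 mm and 10.7 degrees, less where a joint would pass 70% of its speed; a pose out of reach is approached as far as the arm can. A call with a gripper value outside its range is refused whole. The fingers move at their own pace and stop on an object; the grip force is fixed at half the most. Time passes only in rows, so rows that do not move let the fingers close. It gives the time, the measured TCP pose, the force, the opening and the grip force at its end, in the units of the state.
- ctrl.sense(): the state, without advancing time (a new reading comes with each control period).
- ctrl.get_image(name): name is "scene" or "top" or "wrist"; returns (picture, depth): 400x640x3 uint8, red, green, blue; 400x640 float32, mm along the optical axis (not along the pixel's ray), 0 where there is no reading.
- ctrl.calibration(name): a dict with "intrinsics" (3x3 intrinsics, pixels), "D" ([k1, k2, p1, p2, k3] as OpenCV has them; the pictures are not rectified), "R" (3x3) and "t" (3): a world point X has camera coordinates R X + t; the wrist camera has in their place "hand_eye" (4x4, takes a point from camera to tool coordinates, whose origin is the TCP and whose axes are the flange's). Camera axes: x right, y down, z forward; pixel columns grow to the right and rows downward; lengths in mm; the calibration is good to about 2 mm. A picture is of the moment at which its call begins: read the wrist's pose just before it. calibration takes no time and is no camera call.
- ctrl.job_done(): hands the job in; it is judged then, once.
Trained networks look in the newest picture that a camera, given by its name, has taken for a name from the list of things; names that differ only in an ending like _2 or _b are one class to them, and where a whole thing is asked for, a point or a joint stands for the part that bears it (a point fixed in the world has none). Each returns a list of dicts, best first, with "confidence" (0 to 1); they miss things now and then, are a little off and sometimes report something else, mostly with a low value. They report only what shows in the picture. A call takes as long as a camera call. They do not tell look-alikes from the thing itself.
- ctrl.search_frame(camera, target): "location" ([x, y, z] in mm, in world coordinates, good to about 4 mm: the middle of the surface that is visible of it).
- ctrl.landmark_of(camera, target): "location" ([x, y, z] in mm, in world coordinates, good to about 4 mm: a listed point, or the origin of a listed thing).
The state is a dict: "time_s": time; "joint_pos": joint angles; "joint_velocities": joint speeds; "effort": joint torques, N m; "tool_pos": TCP position; "tcp_rot": TCP orientation; "ft_force": force on the tool from outside, world axes, zero at the start; "torque": the same for the moment, N m; "finger_gap": finger opening in mm; "gripper_force": force on a finger pad.
Only numpy, scipy, OpenCV 4.12 (cv2) and the standard library are available. Lean on these libraries where they do the work, as an engineer would, in place of code of your own. Each camera call takes 0.05 s, during which the arm holds its last target. There are 200 camera calls.

TASK

Put the solder away: push the tray that carries the spool of solder forward along its lane of the rack until it is fully home against the wooden back stop, with the spool still standing in it. The tray runs on two short side shoes and jams when pushed off-centre, so push on the middle of its rear bar, straight along the lane. Leave the tray with the roll of foil where it is.

Things in the scene. Friction and masses are not known exactly. Their poses are not given: they have to be found in the camera images.
- rack: Fixed plywood rack, two lanes side by side between 3 aluminium rails (tops 34 mm above the table), wooden stop (top 42 mm) across the far end, near end open. Origin on the table midway between the lanes; x along the lanes to the stop, z up. Board from x -150 to +130 mm, top 12 mm up. Lane centre lines y = +78 and -78 mm, lanes 140 mm wide. Stop face x = +125 mm.
- spool_tray: Loose aluminium tray 100 x 116 mm, in either lane, walls 12 mm high; smooth rear push bar 120 mm wide, 5 thick, top 52 mm above the table. 44 mm side shoes: slides with a few N pushed within 10 mm of the bar's middle, jams 35 mm off. Origin on its underside (12 mm up) below the middle of the bar's rear face, x forward, y along bar. Home: origin at rack x = +25 mm; starts 100-140 mm short.
- foil_tray: Equal tray in the other lane, carrying a flat roll of copper-coloured foil tape; it is to stay where it is. Origin and axes as for the other tray.
- solder_spool: Loose spool of solder wire with black flanges, 52 mm in diameter, 46 mm high, 0.3 to 0.6 kg, standing upright on the 3 mm floor of its tray, up to 25 mm to one side of the tray's middle line. Origin: centre of its underside, z up.
Mind the look-alikes: they are no part of the job. Of the things like the solder_spool, leave any that is orange; of the rest the smaller one is meant.

How it is judged (in metres and radians):
At the end, for the whole second after the job is handed in: The solder tray lies flat in its lane, at rest, its front within 8 mm of the back stop and square to the lane within 10 degrees; the spool stands upright on the tray's floor (tilt under 10 degrees); the foil tray is within 15 mm of where it started (x of spool_tray in the frame of rack above 0.017 m and z of spool_tray in the frame of rack below 0.018 m and angle between the x axis of spool_tray and the x axis of rack, either way round below 0.17 rad and linear speed of spool_tray below 0.01 m/s and x of solder_spool in the frame of spool_tray between 0.01 and 0.095 m and y of solder_spool in the frame of spool_tray between -0.055 and 0.055 m and z of solder_spool in the frame of spool_tray below 0.012 m and angle between solder_spool's own z axis and vertical below 0.17 rad and distance of foil_tray from where it was at the start of the episode below 0.015 m); the robot touches nothing.
It fails at once if the solder spool is tipped over (more than about 30 degrees) (angle between solder_spool's own z axis and vertical above 0.52 rad).
It also fails if it takes over 32 s, if anything falls off the work surface, if the arm or the gripper's body presses on something with over 40 N, if the wrist force passes 120 N, or if a joint passes its speed limit or range.

## Working session

There is one attempt and no reset: what is moved stays moved. The work goes in short steps, Python scripts to look and compute and a shell command to move; the robot and the scene stay as the last step left them, time stands still between calls to the robot, and variables do not carry over. Pictures are saved under pics/ and viewed, at most 10 in all, crops included, and the job is handed in when it is done.

```bash
mkdir -p pics
python3 - <<'E'
from station import ctrl
import cv2
for n in ["scene","top"]:
    p,d=ctrl.get_image(n); cv2.imwrite(f"pics/{n}1.png",p[:,:,::-1])
    for t in ["rack","spool_tray","foil_tray","solder_spool"]:
        print(n,t,[([round(v) for v in r["location"]],round(r["confidence"],2)) for r in ctrl.landmark_of(n,t)])
s=ctrl.sense();print(s["time_s"],s["tool_pos"],s["tcp_rot"],s["ft_force"])
E
```

```text
scene rack [([614, 79, 2], 0.65)]
scene spool_tray [([510, 0, 14], 0.61)]
scene foil_tray [([521, 152, 10], 0.94)]
scene solder_spool [([556, 9, 15], 0.94), ([508, 0, 12], 0.71), ([453, 320, -1], 0.66)]
top rack [([608, 79, 0], 0.98), ([520, 152, 11], 0.27)]
top spool_tray [([503, -4, 16], 0.84)]
top foil_tray [([518, 156, 13], 0.93)]
top solder_spool [([454, 322, 0], 0.95), ([562, 4, 17], 0.74), ([750, 304, 3], 0.61)]
0.5 [ 149.90193013 -555.10909398  231.29546785] [-3.11426454e+00 -4.13182311e-01  1.70776566e-05] [-0.38082229 -0.50248913 -0.13239384]
```

View pics/top1.png

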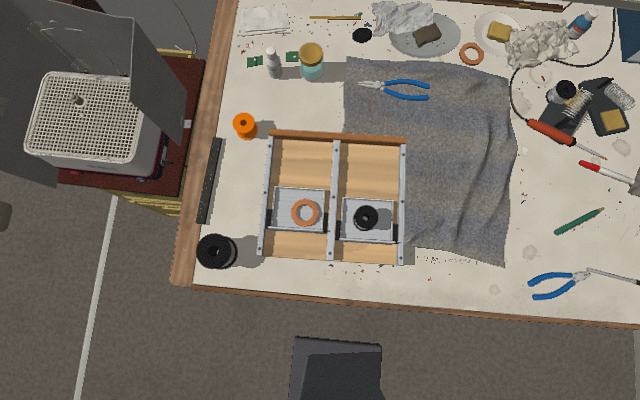

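View pics/scene1.png

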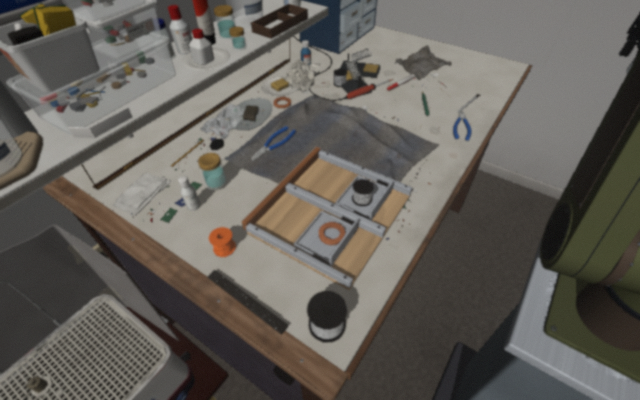

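The top picture shows the rack with three rails, at cols 262–405 and rows 137–262. The black spool at (365,216) is in the right lane's tray, and the foil at (305,212) is in the left lane. The look-alikes, a large black spool at (216,251) and an orange one at (244,125), are off the rack. Next I'll measure the lane direction and the bar from the depth.

```bash
cat > h.py <<'E'
import numpy as np, cv2
from station import ctrl
from scipy.spatial.transform import Rotation as Rn
def cloud(n):
    s=ctrl.sense(); p,d=ctrl.get_image(n); c=ctrl.calibration(n)
    v,u=np.mgrid[0:400,0:640]
    q=cv2.undistortPoints(np.stack([u,v],-1).reshape(-1,1,2).astype(float),np.array(c["intrinsics"]),np.array(c["D"])).reshape(400,640,2)
    X=np.dstack([q,np.ones((400,640))])*d[...,None]
    if n=="wrist":
        H=np.array(c["hand_eye"]);X=X@H[:3,:3].T+H[:3,3]
        X=X@Rn.from_rotvec(s["tcp_rot"]).as_matrix().T+s["tool_pos"]
    else: X=(X-np.array(c["t"]))@np.array(c["R"])
    X[d==0]=np.nan
    return p,X
E
python3 - <<'E'
from h import *
p,X=cloud("top")
cv2.imwrite("pics/crop2.png",cv2.resize(p[120:270,250:420,::-1],None,fx=4,fy=4,interpolation=cv2.INTER_CUBIC))
print("bar/rows:")
for c in (350,357,385,390):
    print(c,[tuple(np.round(X[r,c]).astype(int)) for r in range(226,250,2)])
for r in (150,170,190,250):   # rail crossing
    for lo,hi in((255,280),(325,342),(395,410)):
        row=X[r,lo:hi]; m=(row[:,2]>28)&(row[:,2]<40)
        print(r,lo,np.round(row[m].mean(0),1) if m.any() else None,m.sum())
E
```

```text
bar/rows:
350 [(np.int64(540), np.int64(35), np.int64(15)), (np.int64(535), np.int64(34), np.int64(13)), (np.int64(531), np.int64(34), np.int64(16)), (np.int64(526), np.int64(33), np.int64(14)), (np.int64(522), np.int64(33), np.int64(14)), (np.int64(517), np.int64(33), np.int64(13)), (np.int64(509), np.int64(35), np.int64(52)), (np.int64(505), np.int64(34), np.int64(50)), (np.int64(504), np.int64(32), np.int64(16)), (np.int64(500), np.int64(31), np.int64(13)), (np.int64(495), np.int64(31), np.int64(10)), (np.int64(491), np.int64(31), np.int64(13))]
357 [(np.int64(540), np.int64(19), np.int64(21)), (np.int64(536), np.int64(19), np.int64(17)), (np.int64(532), np.int64(18), np.int64(15)), (np.int64(527), np.int64(18), np.int64(17)), (np.int64(523), np.int64(17), np.int64(12)), (np.int64(518), np.int64(17), np.int64(19)), (np.int64(514), np.int64(17), np.int64(16)), (np.int64(-9223372036854775808), np.int64(-9223372036854775808), np.int64(-9223372036854775808)), (np.int64(505), np.int64(16), np.int64(14)), (np.int64(501), np.int64(16), np.int64(12)), (np.int64(497), np.int64(15), np.int6
[... 938 characters left out ...]
9)), (np.int64(520), np.int64(-56), np.int64(21)), (np.int64(516), np.int64(-56), np.int64(20)), (np.int64(508), np.int64(-51), np.int64(52)), (np.int64(507), np.int64(-57), np.int64(19)), (np.int64(503), np.int64(-58), np.int64(14)), (np.int64(499), np.int64(-59), np.int64(11))]
150 255 [694.6 233.6  34.7] 6
150 325 [708.8  81.6  34.7] 7
150 395 [723.8 -70.9  33.4] 6
170 255 [647.1 232.4  33.8] 6
170 325 [661.3  82.   33.6] 7
170 395 [675.3 -71.8  35.5] 5
190 255 [600.5 231.2  33.5] 6
190 325 [614.3  80.2  35.6] 7
190 395 [629.  -73.2  34.2] 6
250 255 [466.3 227.7  33.7] 6
250 325 [480.7  75.9  33.8] 8
250 395 [495.  -78.4  32.9] 6<stdin>:6: RuntimeWarning: invalid value encountered in cast
```

View pics/crop2.png

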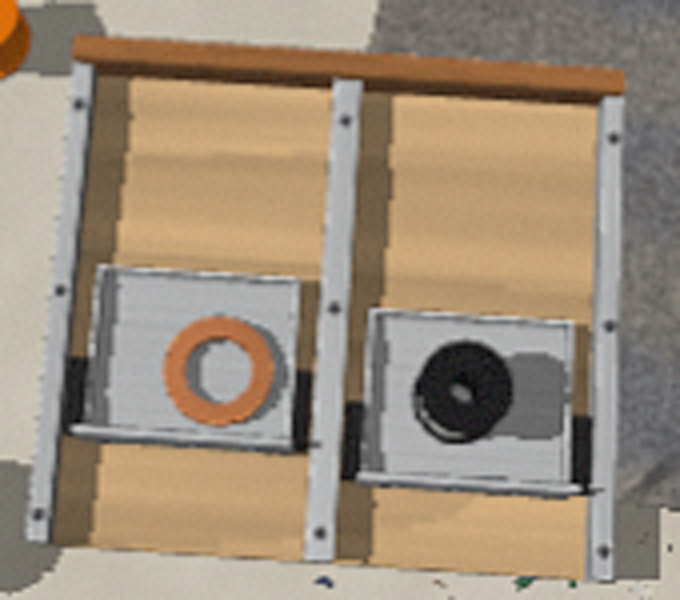

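The crop confirms the spool tray in the right lane. Its bar's rear face is at about (505, -1) and the lane is turned about +0.028 rad, so it has about 133 mm to go. I'll move round to behind the bar with the fingers shut.

```bash
python3 -m pendant '[{"wz":0.118,"gripper":1},{"wz":0.118,"gripper":1},{"dx":0.034,"dy":-0.025,"gripper":1},{"dx":0.034,"dy":-0.025,"gripper":1},{"dx":0.034,"dy":-0.025,"gripper":1},{"dx":0.034,"dy":-0.025,"gripper":1},{"dx":0.034,"dy":-0.025,"gripper":1},{"dx":0.034,"dy":-0.025,"gripper":1},{"dx":0.034,"dy":-0.025,"gripper":1},{"dx":0.034,"dy":-0.025,"gripper":1}]' && python3 -m pendant '[{"dx":0.006,"dy":-0.043,"gripper":1},{"dx":0.006,"dy":-0.043,"gripper":1},{"dx":0.006,"dy":-0.043,"gripper":1},{"dx":0.006,"dy":-0.043,"gripper":1},{"dx":0.006,"dy":-0.043,"gripper":1},{"dx":0.006,"dy":-0.043,"gripper":1},{"dx":0.006,"dy":-0.043,"gripper":1},{"dx":0.006,"dy":-0.043,"gripper":1},{"gripper":1},{"gripper":1}]'
```

```text
invalid input at $[0]: expected keys wx, wy, wz, dx, dy, dz, gripper
```

```bash
python3 -m pendant '[{"wx":0,"wy":0,"wz":0.118,"dx":0,"dy":0,"dz":0,"gripper":1},{"wx":0,"wy":0,"wz":0.118,"dx":0,"dy":0,"dz":0,"gripper":1},{"wx":0,"wy":0,"wz":0,"dx":0.034,"dy":-0.025,"dz":0,"gripper":1},{"wx":0,"wy":0,"wz":0,"dx":0.034,"dy":-0.025,"dz":0,"gripper":1},{"wx":0,"wy":0,"wz":0,"dx":0.034,"dy":-0.025,"dz":0,"gripper":1},{"wx":0,"wy":0,"wz":0,"dx":0.034,"dy":-0.025,"dz":0,"gripper":1},{"wx":0,"wy":0,"wz":0,"dx":0.034,"dy":-0.025,"dz":0,"gripper":1},{"wx":0,"wy":0,"wz":0,"dx":0.034,"dy":-0.025,"dz":0,"gripper":1},{"wx":0,"wy":0,"wz":0,"dx":0.034,"dy":-0.025,"dz":0,"gripper":1},{"wx":0,"wy":0,"wz":0,"dx":0.034,"dy":-0.025,"dz":0,"gripper":1}]' && python3 -m pendant '[{"wx":0,"wy":0,"wz":0,"dx":0.006,"dy":-0.043,"dz":0,"gripper":1},{"wx":0,"wy":0,"wz":0,"dx":0.006,"dy":-0.043,"dz":0,"gripper":1},{"wx":0,"wy":0,"wz":0,"dx":0.006,"dy":-0.043,"dz":0,"gripper":1},{"wx":0,"wy":0,"wz":0,"dx":0.006,"dy":-0.043,"dz":0,"gripper":1},{"wx":0,"wy":0,"wz":0,"dx":0.006,"dy":-0.043,"dz":0,"gripper":1},{"wx":0,"wy":0,"wz":0,"dx":0.006,"dy":-0.043,"dz":0,"gripper":1},{"wx":0,"wy":0,"wz":0,"dx":0.006,"dy":-0.043,"dz":0,"gripper":1},{"wx":0,"wy":0,"wz":0,"dx":0.006,"dy":-0.043,"dz":0,"gripper":1},{"wx":0,"wy":0,"wz":0,"dx":0,"dy":0,"dz":0,"gripper":1},{"wx":0,"wy":0,"wz":0,"dx":0,"dy":0,"dz":0,"gripper":1}]'
```

```text
time_s: 1.8
tool_pos: [417.3, -346.7, 231.5]
tcp_rot: [3.141, 0.044, 0.0]
ft_force: [0.2, -0.2, 0.6]
finger_gap: 0.0
gripper_force: 0.0
time_s: 3.05
tool_pos: [454.7, -2.6, 231.4]
tcp_rot: [3.141, 0.045, 0.0]
ft_force: [-0.0, 0.3, 1.1]
finger_gap: 0.0
gripper_force: 0.0
```

Run:
```python
from h import *
p,X=cloud("wrist"); cv2.imwrite("pics/w3.png",p[:,:,::-1])
for t in ["spool_tray","solder_spool","rack"]:
    print(t,[([round(v) for v in r["location"]],round(r["confidence"],2)) for r in ctrl.landmark_of("wrist",t)])
for n,Y in(("wrist",X),("top",cloud("top")[1])):
    x,y,z=Y[...,0],Y[...,1],Y[...,2]
    m=(z>44)&(z<58)&(x>495)&(x<522)&(abs(y)<75)
    print(n,m.sum(),"bar y",np.round(np.percentile(y[m],[0,1,99,100]),1),"x",np.round(np.percentile(x[m],[1,50,99]),1), "mid x", np.round(np.percentile(x[m&(abs(y)<15)],[5,50,95]),1) if (m&(abs(y)<15)).any() else 0)
    m=(z>37)&(z<48)&(x>700)&(x<780)&(abs(y)<50)
    print("stop x",np.round(np.percentile(x[m],[2,50,98]),1) if m.any() else 0)
```

```text
spool_tray [([505, -7, 13], 0.61)]
solder_spool [([559, 2, 12], 0.95), ([454, 319, -3], 0.94)]
rack [([614, 79, 0], 0.9)]
wrist 916 bar y [-62.3 -60.3  55.2  57.5] x [505.  508.8 512.6] mid x [505.9 508.6 511.1]
stop x 0
top 60 bar y [ 8.   8.5 58.  58.2] x [504.6 507.  510. ] mid x [506.  507.1 509.2]
stop x [736.1 743.8 752.3]
```

View pics/w3.png

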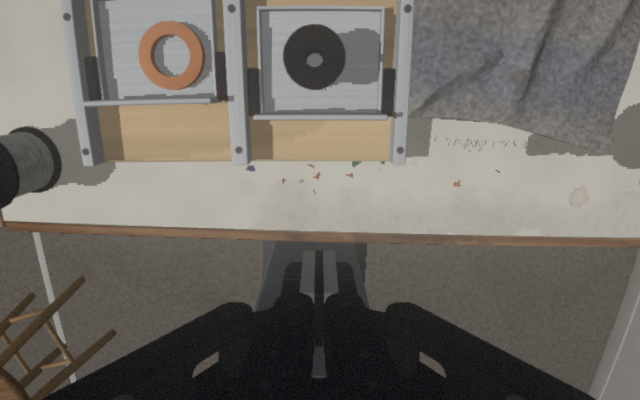

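The wrist view shows the bar at row 117, cols 254–388. Its middle is at y ≈ -2.4 and its rear face at x ≈ 505.5, both in line with the tool. I'll descend and close in on it.

```bash
python3 -m pendant '[{"wx":0,"wy":0,"wz":0,"dx":0,"dy":0,"dz":0.04,"gripper":1},{"wx":0,"wy":0,"wz":0,"dx":0,"dy":0,"dz":0.04,"gripper":1},{"wx":0,"wy":0,"wz":0,"dx":0,"dy":0,"dz":0.04,"gripper":1},{"wx":0,"wy":0,"wz":0,"dx":0,"dy":0,"dz":0.04,"gripper":1},{"wx":0,"wy":0,"wz":0,"dx":0,"dy":0,"dz":0.03,"gripper":1},{"wx":0,"wy":0,"wz":0,"dx":0,"dy":0,"dz":0.012,"gripper":1},{"wx":0,"wy":0,"wz":0,"dx":0.01,"dy":0.001,"dz":0,"gripper":1},{"wx":0,"wy":0,"wz":0,"dx":0.01,"dy":0,"dz":0,"gripper":1},{"wx":0,"wy":0,"wz":0,"dx":0.008,"dy":0,"dz":0,"gripper":1},{"wx":0,"wy":0,"wz":0,"dx":0,"dy":0,"dz":0,"gripper":1}]'; python3 -m pendant '[{"wx":0,"wy":0,"wz":0,"dx":0.003,"dy":0,"dz":0,"gripper":1},{"wx":0,"wy":0,"wz":0,"dx":0.003,"dy":0,"dz":0,"gripper":1},{"wx":0,"wy":0,"wz":0,"dx":0.003,"dy":0,"dz":0,"gripper":1},{"wx":0,"wy":0,"wz":0,"dx":0.003,"dy":0,"dz":0,"gripper":1},{"wx":0,"wy":0,"wz":0,"dx":0.003,"dy":0,"dz":0,"gripper":1},{"wx":0,"wy":0,"wz":0,"dx":0.003,"dy":0,"dz":0,"gripper":1}]'
```

```text
time_s: 4.55
tool_pos: [484.7, -2.7, 30.2]
tcp_rot: [3.141, 0.044, 0.005]
ft_force: [-0.3, 0.3, -0.3]
finger_gap: -0.0
gripper_force: 0.0
time_s: 5.3
tool_pos: [499.7, -2.1, 29.1]
tcp_rot: [-3.141, -0.044, 0.003]
ft_force: [-1.4, -0.2, -0.1]
finger_gap: -0.3
gripper_force: 1.0
```

```bash
python3 -m pendant '[{"wx":0,"wy":0,"wz":0,"dx":0.004,"dy":0,"dz":0,"gripper":1},{"wx":0,"wy":0,"wz":0,"dx":0.005,"dy":0,"dz":0,"gripper":1},{"wx":0,"wy":0,"wz":0,"dx":0.006,"dy":0,"dz":0,"gripper":1},{"wx":0,"wy":0,"wz":0,"dx":0.006,"dy":0,"dz":0,"gripper":1},{"wx":0,"wy":0,"wz":0,"dx":0.006,"dy":0,"dz":0,"gripper":1},{"wx":0,"wy":0,"wz":0,"dx":0.006,"dy":0,"dz":0,"gripper":1},{"wx":0,"wy":0,"wz":0,"dx":0.006,"dy":0,"dz":0,"gripper":1},{"wx":0,"wy":0,"wz":0,"dx":0.006,"dy":0,"dz":0,"gripper":1},{"wx":0,"wy":0,"wz":0,"dx":0.005,"dy":0,"dz":0,"gripper":1},{"wx":0,"wy":0,"wz":0,"dx":0.004,"dy":0,"dz":0,"gripper":1}]'
python3 - <<'E'
from h import *
for n in ("top","wrist"):
  p,Y=cloud(n)
  if n=="top": cv2.imwrite("pics/c4.png",cv2.resize(p[120:270,250:420,::-1],None,fx=4,fy=4))
  for t in ["spool_tray","solder_spool"]:
    print(n,t,[([round(v) for v in r["location"]],round(r["confidence"],2)) for r in ctrl.landmark_of(n,t)])
E
```

```text
time_s: 6.55
tool_pos: [555.0, -0.6, 29.3]
tcp_rot: [-3.141, -0.044, -0.0]
ft_force: [-0.5, -0.5, 0.4]
finger_gap: 0.0
gripper_force: 0.9
top spool_tray []
top solder_spool [([752, 300, 5], 0.86), ([455, 319, 0], 0.55)]
wrist spool_tray [([567, -6, 14], 0.74)]
wrist solder_spool [([620, 10, 15], 0.88)]
```

View pics/c4.png

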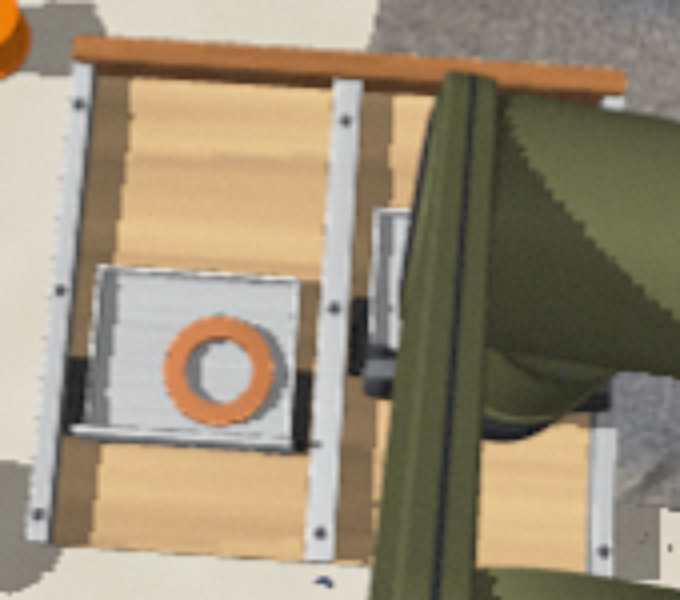

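The tray, partly visible at (390,210–350) beside the arm, has moved about 60 mm and the spool came with it. The foil tray hasn't moved, so I'll keep pushing.

```bash
python3 -m pendant '[{"wx":0,"wy":0,"wz":0,"dx":0.004,"dy":0,"dz":0,"gripper":1},{"wx":0,"wy":0,"wz":0,"dx":0.006,"dy":0,"dz":0,"gripper":1},{"wx":0,"wy":0,"wz":0,"dx":0.007,"dy":0,"dz":0,"gripper":1},{"wx":0,"wy":0,"wz":0,"dx":0.007,"dy":0,"dz":0,"gripper":1},{"wx":0,"wy":0,"wz":0,"dx":0.007,"dy":0,"dz":0,"gripper":1},{"wx":0,"wy":0,"wz":0,"dx":0.007,"dy":0,"dz":0,"gripper":1},{"wx":0,"wy":0,"wz":0,"dx":0.007,"dy":0,"dz":0,"gripper":1},{"wx":0,"wy":0,"wz":0,"dx":0.006,"dy":0,"dz":0,"gripper":1},{"wx":0,"wy":0,"wz":0,"dx":0.005,"dy":0,"dz":0,"gripper":1},{"wx":0,"wy":0,"wz":0,"dx":0.004,"dy":0,"dz":0,"gripper":1}]'; python3 -m pendant '[{"wx":0,"wy":0,"wz":0,"dx":0.002,"dy":0,"dz":0,"gripper":1},{"wx":0,"wy":0,"wz":0,"dx":0.002,"dy":0,"dz":0,"gripper":1},{"wx":0,"wy":0,"wz":0,"dx":0.002,"dy":0,"dz":0,"gripper":1}]'
```

```text
time_s: 8.1
tool_pos: [614.9, 1.0, 29.3]
tcp_rot: [-3.141, -0.044, 0.0]
ft_force: [-2.3, -0.6, 0.2]
finger_gap: 0.0
gripper_force: 0.9
time_s: 8.48
tool_pos: [620.5, 1.2, 29.3]
tcp_rot: [-3.141, -0.044, 0.0]
ft_force: [-2.3, -0.3, -0.1]
finger_gap: -0.3
gripper_force: 0.9
```

```bash
python3 -m pendant '[{"wx":0,"wy":0,"wz":0,"dx":0.002,"dy":0,"dz":0,"gripper":1},{"wx":0,"wy":0,"wz":0,"dx":0.001,"dy":0,"dz":0,"gripper":1},{"wx":0,"wy":0,"wz":0,"dx":0.001,"dy":0,"dz":0,"gripper":1}]';  python3 -m pendant '[{"wx":0,"wy":0,"wz":0,"dx":0.001,"dy":0,"dz":0,"gripper":1},{"wx":0,"wy":0,"wz":0,"dx":0.001,"dy":0,"dz":0,"gripper":1}]'
```

```text
time_s: 8.85
tool_pos: [624.6, 1.3, 29.3]
tcp_rot: [-3.141, -0.044, 0.0]
ft_force: [-2.2, 0.4, -0.2]
finger_gap: -0.1
gripper_force: 1.0
time_s: 9.1
tool_pos: [626.3, 1.3, 29.3]
tcp_rot: [3.141, 0.044, -0.001]
ft_force: [-3.6, -1.1, 2.0]
finger_gap: -0.3
gripper_force: 1.8
```

```bash
python3 -m pendant '[{"wx":0,"wy":0,"wz":0,"dx":0.001,"dy":0,"dz":0,"gripper":1},{"wx":0,"wy":0,"wz":0,"dx":0.001,"dy":0,"dz":0,"gripper":1}]'
```

```text
time_s: 9.35
tool_pos: [626.2, 1.4, 29.0]
tcp_rot: [-3.141, -0.044, 0.007]
ft_force: [-8.8, -1.4, 3.2]
finger_gap: 0.1
gripper_force: 3.7
```

The TCP stopped at x ≈ 626 with the force rising, which matches the expected home position. I'll back off, raise the tool and check.

```bash
python3 -m pendant '[{"wx":0,"wy":0,"wz":0,"dx":-0.004,"dy":0,"dz":0,"gripper":1},{"wx":0,"wy":0,"wz":0,"dx":-0.02,"dy":0,"dz":0,"gripper":1},{"wx":0,"wy":0,"wz":0,"dx":-0.04,"dy":0,"dz":0,"gripper":1},{"wx":0,"wy":0,"wz":0,"dx":-0.03,"dy":0,"dz":0,"gripper":1},{"wx":0,"wy":0,"wz":0,"dx":-0.02,"dy":0,"dz":-0.03,"gripper":1},{"wx":0,"wy":0,"wz":0,"dx":-0.02,"dy":0,"dz":-0.04,"gripper":1},{"wx":0,"wy":0,"wz":0,"dx":0,"dy":0,"dz":-0.05,"gripper":1},{"wx":0,"wy":0,"wz":0,"dx":0,"dy":0,"dz":-0.05,"gripper":1},{"wx":0,"wy":0,"wz":0,"dx":0,"dy":0,"dz":-0.03,"gripper":1},{"wx":0,"wy":0,"wz":0,"dx":0,"dy":0,"dz":0,"gripper":1}]'
python3 - <<'E'
from h import *
p,Y=cloud("wrist"); cv2.imwrite("pics/w5.png",p[:,:,::-1])
for t in ["spool_tray","solder_spool","foil_tray","rack"]:
    print(t,[([round(v) for v in r["location"]],round(r["confidence"],2)) for r in ctrl.landmark_of("wrist",t)])
x,y,z=Y[...,0],Y[...,1],Y[...,2]
m=(z>46)&(z<58)&(x>625)&(x<650)&(abs(y)<70)
print(m.sum(),np.round(np.percentile(y[m],[1,99]),1),[np.round(np.percentile(x[m&(abs(y-c)<10)],[5,95]),1) for c in(-45,0,45)])
E
```

```text
time_s: 10.6
tool_pos: [498.0, -2.5, 232.8]
tcp_rot: [3.14, 0.044, 0.016]
ft_force: [0.5, -0.3, 0.0]
finger_gap: 0.3
gripper_force: 0.0
spool_tray [([638, -5, 14], 0.94)]
solder_spool [([455, 320, -2], 0.78)]
foil_tray [([517, 155, 12], 0.92)]
rack [([611, 80, 2], 0.65)]
1093 [-56.5  59.3] [array([638.5, 643.2]), array([636.8, 642.3]), array([635.9, 640.6])]
```

View pics/w5.png

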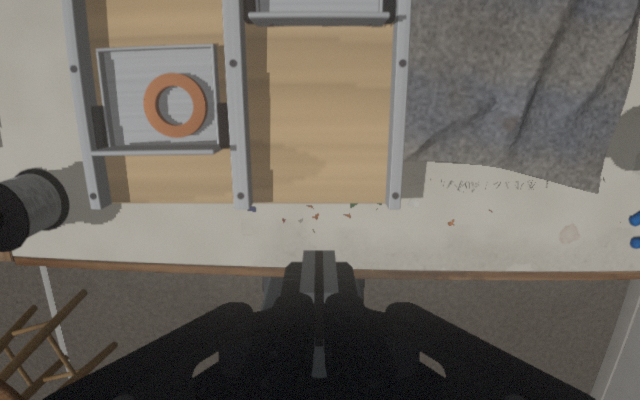

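In the wrist view the bar is at row 16, rear face x ≈ 637. The tray's front is out of view, so I'll check it in the scene and top pictures.

Run:
```python
from h import *
a=cloud("scene")[0][130:300,230:430]; p,Y=cloud("top"); b=p[120:270,330:420]
a=cv2.resize(a,(470,400)); b=cv2.resize(b,(240,400),interpolation=cv2.INTER_CUBIC)
cv2.imwrite("pics/e6.png",np.hstack([a,b])[:,:,::-1])
for t in ["spool_tray","solder_spool"]:
  for n in("scene","top"): print(n,t,[([round(v) for v in r["location"]],round(r["confidence"],2)) for r in ctrl.landmark_of(n,t)])
```

```text
scene spool_tray [([639, 0, 14], 0.58)]
top spool_tray [([636, 2, 15], 0.93)]
scene solder_spool [([452, 321, -2], 0.92), ([753, 302, 1], 0.9), ([687, 10, 16], 0.67)]
top solder_spool [([690, 7, 16], 0.74), ([453, 321, -1], 0.57), ([751, 303, 2], 0.55)]
```

View pics/e6.png

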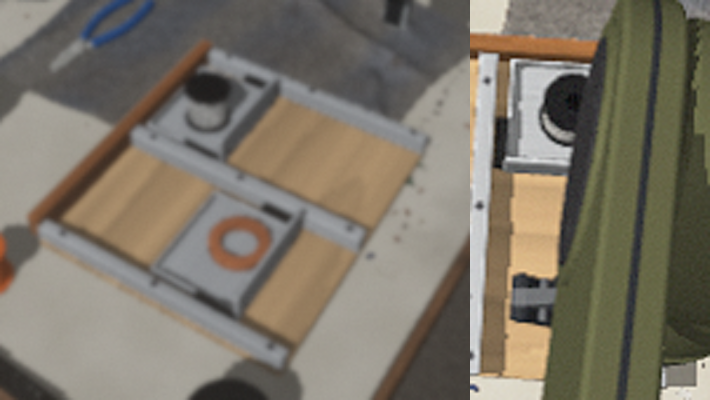

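The tray's front meets the wooden stop at (150,115) in the scene view and (540,58) in the top view. The spool is upright and the foil tray hasn't moved, so I'll hand it in.

```bash
python3 -c "
from station import ctrl
print(ctrl.job_done())"
```

```text
the job is handed in; nothing more can be done
None
```

The solder tray is pushed home against the back stop with the spool upright in it, the foil tray hasn't moved, the robot is clear of everything, and the job is handed in; no verdict came back.

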